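# Return a ratchet indexing wheel to its start stop

## Robot

A 6-joint arm with a two-finger parallel gripper is mounted at the origin on the work surface. World frame = base frame: x ahead of the robot, y to its left, z up, the work surface at z = 0. Lengths are in m, angles in rad, forces in N, time in s.
With the tool pointing down it reaches from about 0.35 to 0.975 m from the base axis. Payload 4.9 kg.
Tool frame: the origin (TCP) lies on the front face of the gripper's body, between the roots of the fingers; the fingertips stand 73 mm ahead of it and the grasp point (between the pads) lies 54 mm ahead of it (manip.grip_point_offset is the distance from the TCP to the grasp point, in m); y points along the fingers, x is the direction in which the jaws open and shut, and the axes are right-handed (so a half turn about y gives the same grasp; the last joint's range is limited). The gripper opens to 85 mm and grips with 20 to 120 N. Pads are 22 mm wide; open, the fingers measure 114 mm over their backs; the gripper's body (76 mm by 85 mm) begins 54 mm behind the grasp point. The pads swing forward as they close: fully open they stand 13 mm farther back than shut.
Start: joints at [-1.293, 0.053, 1.613, -0, 1.476, -0.119], TCP at [0.242, -0.576, 0.304] pointing down, gripper open.
Joint ranges: [-3.01, 3.01], [-1.01, 2.22], [0.06, 2.58], [-1.02, 4.17], [0.09, 2.62], [-3.14, 3.14]. Speed limits (rad/s): [2.57, 2.57, 3.14, 3.14, 3.14, 3.14].

## Interface

Orientations are given as a unit quaternion [w, x, y, z].
In Python, from plant import manip gives the robot as it stands.
- The arm moves only by the shell command python3 -m handwheel 'ROWS'. ROWS is JSON, a list of rows, each an object with "travel": the shift along the world's x, y, z in cm, a list of three; "angular": the turn, a rotation vector about the world's x, y, z in degrees, a list of three; "gripper": the finger opening in cm, from 0 to 8.54. A call has 1 to 20 rows; each row shifts and turns the commanded pose from where the row before left it; what a row does not reach is not made up. A row lasts 1/8 s, in which the tool goes at most 62.5 mm and 10.7 degrees, less where a joint would pass 70% of its speed; a pose out of reach is approached as far as the arm can. A call with a gripper value outside its range is refused whole. The fingers move at their own pace and stop on an object; the grip force is fixed at half the most. Time passes only in rows, so rows that do not move let the fingers close. It gives the time, the measured TCP pose, the force and the opening at its end, in the units of the state.
- manip.state(): the state, without advancing time (a new reading comes with each control period).
- manip.grab_frame(name): name is "side" or "top"; returns the picture (400x640x3 uint8, blue, green, red); there is no depth.
- manip.calibration(name): a dict with "K" (3x3 intrinsics, pixels), "cam_to_world" (4x4, takes a point from camera to world coordinates). Camera axes: x right, y down, z forward; pixel columns grow to the right and rows downward; lengths in m; the calibration is good to about 2 mm. A picture is of the moment at which its call begins. calibration takes no time and is no camera call.
- manip.job_done(): hands the job in, once; it reports no verdict.
The state is a dict: "time": time; "joint_pos": joint angles; "joint_vel": joint speeds; "joint_efforts": joint torques, N m; "tool_pos": TCP position; "tool_rot": TCP orientation; "contact_force": force on the tool from outside, world axes, zero at the start; "ft_torque": the same for the moment, N m; "gripper_width": opening from 0.0 (shut) to 1.0 (fully open).
Only numpy, scipy, OpenCV 4.12 (cv2) and the standard library are available. Lean on these libraries where they do the work, as an engineer would, in place of code of your own. Each camera call takes 0.05 s, during which the arm holds its last target.

## Task

Take the ratchet indexing wheel on the microscope fixture back to its start: lift the holding pawl right over so that it lies back clear of the wheel, then turn the wheel backwards (clockwise seen from above) by its crank pin until its lug sits solidly home on the adjustable start stop, and press it there for a moment with about 5 newtons at the stop, never hard. Then lay the pawl back down in the teeth and leave the wheel home. Do not force the wheel against the engaged pawl, and leave the other things where they are.

Things in the scene. Friction and masses are not known exactly. Their poses are not given: they have to be found in the camera images.
- fixture: Indexing fixture: square aluminium base plate 270 x 270 x 20 mm, fixed to the table. Origin: centre of its underside, straight under the wheel's axis. Own x: away from the robot (yaw within 20 degrees), y left, z up. It carries the wheel in the middle, the pawl bracket on its +y side, the stop on its -x side.
- wheel_axis (a point): On the wheel's upright axis, at its flat top, 38 mm above the table. Wheel: steel disc, 178 mm diameter, saw teeth standing up round its rim (8 mm high, 20 degrees apart, 72 to 88 mm radius, tops at 46 mm). A crank arm, 18 mm wide, top at 46 mm, carries the crank pin and ends over a lug 14 mm wide that overhangs the rim to 112 mm radius.
- wheel (a joint): Wheel angle, rad, growing counter-clockwise from above (forwards). Backwards = clockwise, falling. The crank arm points at -150 degrees + this angle, counter-clockwise from fixture +x. Start: 1.3 to 2.0. Home: somewhere from -0.12 to +0.10, wherever the stop screw is set, to be felt. Dry friction, about 2.5 N at the crank pin; it stays where it is left.
- crank_pin (a point): Top centre of the crank pin: upright round steel pin, 16 mm diameter, 56 mm tall above the crank arm, top 102 mm above the table, 60 mm from the wheel's axis. Fixed to the wheel; being round it can turn between the fingers.
- pawl (a joint): Angle of the holding pawl, rad: 0 fully down in a tooth gap, up to about 0.13 on a tooth's slope or top. Its balance point is about 1.4; beyond that it falls back by its own weight to rest at 2.0, clear of the wheel. Gravity pawl, no spring, 0.08 to 0.17 kg.
- pawl_pivot (a point): On the pawl's hinge axis (level, parallel to fixture y), 55 mm above the table, at fixture x 70, y 80 mm, in a bracket 28 mm wide over its two cheeks, top at 63 mm. Lying down, the pawl reaches 70 mm from here towards fixture -x, its tip in the teeth; it lifts up and over towards fixture +x.
- pawl_bar (a point): Centre of the pawl's grip: round cross-bar, 12 mm diameter, 34 mm long, parallel to fixture y, on a stem on the pawl's tip end. It swings at 63 mm radius about the hinge: at 0 it is 25 mm above and 58 mm to fixture -x of the hinge, at 2.0 42 mm above and 47 mm to +x. Gripped by its two ends (fingers closing along fixture y) it turns between the fingers.
- stop: Start stop: dark block 32 x 30 x 28 mm on the plate, from 34 mm along its own x. Own x: the lug's travel as it comes home. Origin: plate top, 100 mm from the wheel's axis. A 16 mm adjustable screw reaches back through it towards the lug, its face 1 nearer to 17 mm farther than the origin. In the face a sprung nose stands out 4 mm, pushing 0.3 to 0.7 N; flush, the lug is solid on the screw: home.
- weight: Bystander, to be left alone: brass weight, 28 mm diameter, 36 mm tall, standing on the base plate's far right corner. Origin at its underside.
- collar: Bystander, to be left alone: dark collar ring, 32 mm diameter, 14 mm tall, lying on the base plate's near left corner. Origin at its underside.
- driver: Bystander, to be left alone: screwdriver, 170 mm long, lying to the right of the fixture. Origin at its underside.
- spanner: Bystander, to be left alone: spanner, 150 mm long, lying to the left of the fixture. Origin at its underside.
- jar: Bystander, to be left alone: glass jar, 48 mm diameter, 55 mm tall, to the left of the fixture. Origin at its underside.
- objective: Bystander, to be left alone: spare objective, 34 mm diameter, 55 mm tall, standing to the right. Origin at its underside.

How it is judged:
By the outcome, as a careful person would: the job done as asked, in the order asked, and still so for the second after the job is handed in, with the robot touching nothing.
It also fails if it takes over 72 s, if anything falls off the work surface, if the arm or the gripper's body presses on something with over 40 N, if the wrist force passes 120 N, or if a joint passes its speed limit or range.

## Working session

There is one attempt and no reset: what is moved stays moved. The work goes in short steps, Python scripts to look and compute and a shell command to move; the robot and the scene stay as the last step left them, time stands still between calls to the robot, and variables do not carry over. Pictures are saved under pics/ and viewed, and the job is handed in when it is done.

```bash
ls; mkdir -p pics
python3 - <<'E'
from plant import manip
import cv2,numpy as np
s=manip.state();print(s)
for n in("top","side"):
    cv2.imwrite(f"pics/{n}0.png",manip.grab_frame(n));c=manip.calibration(n);print(n,np.round(c["K"],2).tolist(),np.round(c["cam_to_world"],4).tolist())
print(manip.grip_point_offset)
E
```

```text
pics
{'time': 0.0, 'joint_pos': array([-1.29297573e+00,  5.33742090e-02,  1.61427791e+00,  7.90490541e-07,
        1.47593843e+00, -1.19026259e-01]), 'joint_vel': array([ 0.00090471, -0.0005974 , -0.00158083, -0.00027321, -0.00152588,
       -0.0005478 ]), 'joint_efforts': array([-2.50625862e-04, -3.93677938e+01, -3.70173740e+01, -1.41797859e-04,
        6.89102933e-03, -4.83153954e-06]), 'tool_pos': array([ 0.24142979, -0.57599301,  0.30266169]), 'tool_rot': array([ 0.58920945, -0.58829245,  0.39216448, -0.39108981]), 'contact_force': array([-0.21873901,  0.46829528, -0.59114114]), 'ft_torque': array([ 0.04005383, -0.0615993 ,  0.00041806]), 'gripper_width': 1.0022189222875222}
top [[459.12, 0.0, 325.49], [0.0, 459.12, 198.74], [0.0, 0.0, 1.0]] [[0.0017, -0.999, 0.0448, 0.4985], [-0.9997, -0.0027, -0.0225, 0.0711], [0.0226, -0.0448, -0.9987, 1.0386], [0.0, 0.0, 0.0, 1.0]]
side [[425.47, 0.0, 318.47], [0.0, 425.47, 207.41], [0.0, 0.0, 1.0]] [[-0.9485, -0.1966, 0.2484, 0.2927], [-0.3164, 0.6269, -0.7119, 0.8611], [-0.0158, -0.7538, -0.6569, 0.8464], [0.0, 0.0, 0.0, 1.0]]
0.0539
```

View pics/top0.png

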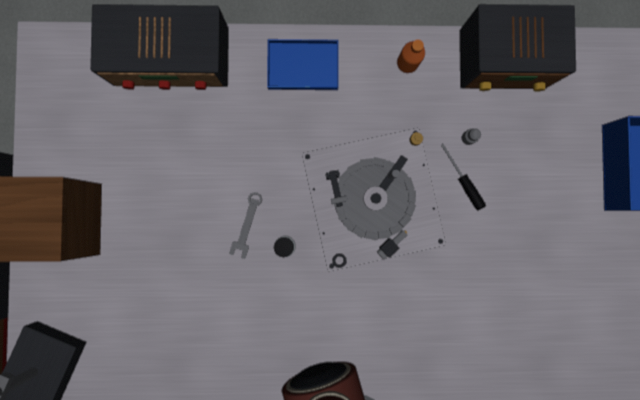

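View pics/side0.png

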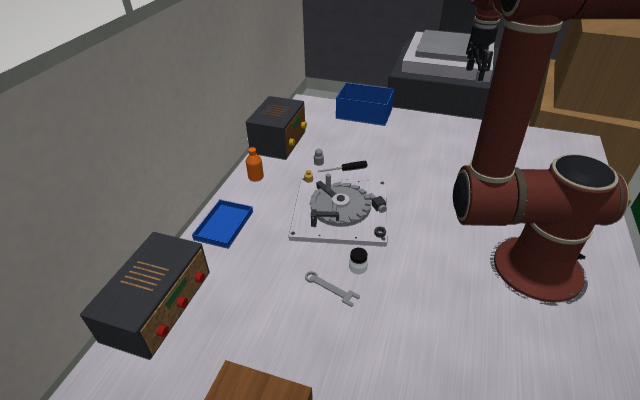

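Run:
```python
import cv2
a=cv2.imread("pics/top0.png")[110:290,280:460];cv2.imwrite("pics/top0z.png",cv2.resize(a,None,fx=3.3,fy=3.3,interpolation=cv2.INTER_CUBIC))
a=cv2.imread("pics/side0.png")[140:260,270:410];cv2.imwrite("pics/side0z.png",cv2.resize(a,None,fx=5,fy=5,interpolation=cv2.INTER_CUBIC))
```

```text
(no output)
```

View pics/top0z.png

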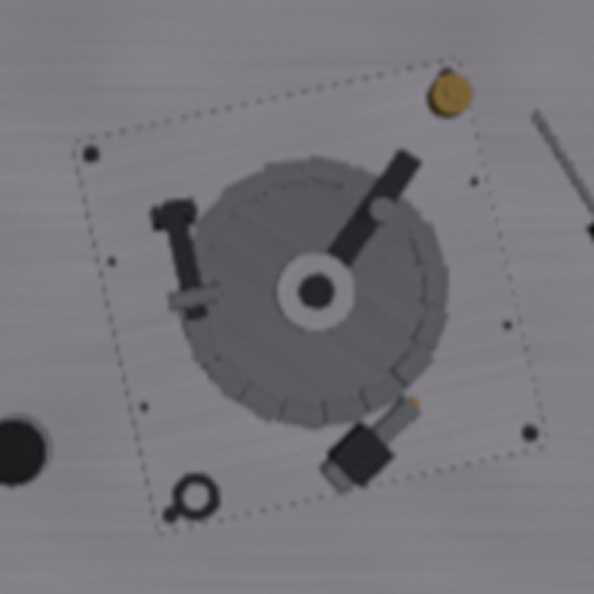

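View pics/side0z.png

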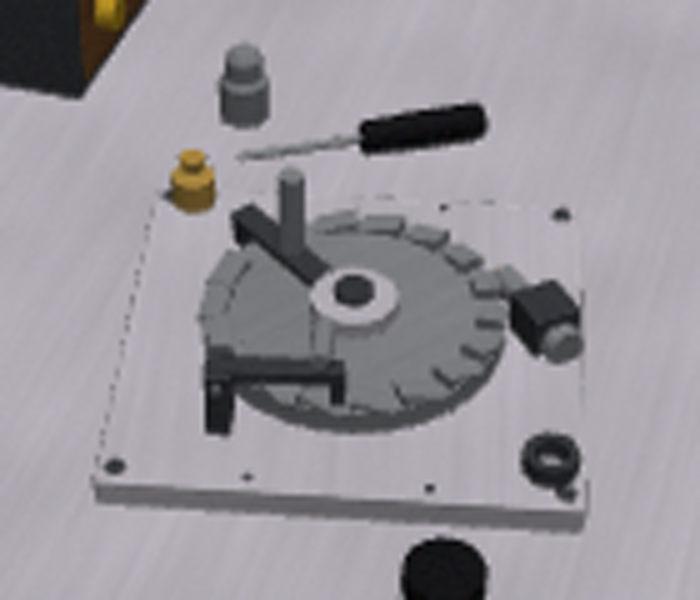

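```bash
cat > h.py <<'E'
import numpy as np
from plant import manip
C={n:manip.calibration(n) for n in("top","side")}
def ray(n,u,v):
    c=C[n];M=np.array(c["cam_to_world"]);d=M[:3,:3]@np.linalg.inv(c["K"])@[u,v,1.];return M[:3,3],d
def pl(n,u,v,z):
    o,d=ray(n,u,v);return (o+d*(z-o[2])/d[2])
def proj(n,p):
    c=C[n];M=np.array(c["cam_to_world"]);q=np.array(c["K"])@(M[:3,:3].T@(np.array(p)-M[:3,3]));return q[:2]/q[2]
tz=lambda x,y:(280+(x+.5)/3.3-.5,110+(y+.5)/3.3-.5)
sz=lambda x,y:(270+(x+.5)/5-.5,140+(y+.5)/5-.5)
E
python3 - <<'E'
from h import *
def show(l,p):print(l,np.round(p*1000,1))
P=[pl("top",*tz(*c),.02) for c in((75,140),(455,58),(545,447),(158,533))]
for p in P:show("corner",p)
show("ctr",sum(P)/4)
for a,b in((0,3),(1,2)):
    d=P[a]-P[b];print("yaw",np.degrees(np.arctan2(d[1],d[0])),np.linalg.norm(d))
for a,b in((0,1),(3,2)):
    d=P[a]-P[b];print("yaw",np.degrees(np.arctan2(-d[0],d[1])),np.linalg.norm(d))
S=[pl("top",*tz(*c),.02) for c in((91,154),(530,433))];show("screws mid",sum(S)/2)
P=[pl("side",*sz(*c),.02) for c in((155,195),(95,487),(588,512),(582,203))]
show("side ctr",sum(P)/4)
for p in P:show("side corner",p)
show("hub top dark z.046?",pl("top",*tz(316,291),.046)); show("hub side",pl("side",*sz(354,290),.046))
show("pin top",pl("top",*tz(381,208),.102)); show("pin side",pl("side",*sz(291,174),.102))
show("bar top",pl("top",*tz(194,297),.080))
E
```

```text
corner [648.2  99.8  20. ]
corner [ 705.7 -158.5   20. ]
corner [ 441.7 -217.5   20. ]
corner [384.3  43.4  20. ]
ctr [545.  -58.2  20. ]
yaw 12.079666708701664 0.26986781509207003
yaw 12.604364795855803 0.2704595110465443
yaw 12.53824068500244 0.26462552078230483
yaw 12.40949917364558 0.26709822576087655
screws mid [545.  -59.2  20. ]
side ctr [543.6 -55.6  20. ]
side corner [ 704.5 -150.8   20. ]
side corner [644.3 107.2  20. ]
side corner [383.5  44.7  20. ]
side corner [ 442.  -223.6   20. ]
hub top dark z.046? [545.3 -59.6  46. ]
hub side [547.8 -67.2  46. ]
pin top [594.6 -93.  102. ]
pin side [594.6 -93.1 102. ]
bar top [539.7  22.4  80. ]
```

```bash
cat >> h.py <<'E'
from scipy.spatial.transform import Rotation as R
AX=np.array([.545,-.0590]);YAW=12.4
def f2w(x,y,z):
    c,s=np.cos(np.radians(YAW)),np.sin(np.radians(YAW));return np.array([AX[0]+c*x-s*y,AX[1]+s*x+c*y,z])
def st():
    s=manip.state();q=s["tool_rot"];m=R.from_quat([q[1],q[2],q[3],q[0]]).as_matrix()
    print("t",round(s["time"],2),"tcp",np.round(s["tool_pos"]*1000,1),"grip",np.round((s["tool_pos"]+m[:,2]*.0539)*1000,1),"jawyaw",round(np.degrees(np.arctan2(m[1,0],m[0,0])),1),"z",np.round(m[:,2],3),"q",np.round(s["joint_pos"],2),"F",np.round(s["contact_force"],1),"T",np.round(s["ft_torque"],2),"w",round(s["gripper_width"],3))
    return s,m
E
python3 - <<'E'
from h import *
st()
for a in (0,.5,1,1.4,1.7,2.0):
    t=np.arctan2(25,-58)-a;print(a,np.round(f2w(.070+.0632*np.cos(t),.080,.055+.0632*np.sin(t))*1000,1))
for n in("top","side"):print(proj(n,f2w(.012,.080,.080)))
E
```

```text
t 0.1 tcp [ 241.4 -576.   302.8] grip [ 291.1 -555.2  302.8] jawyaw -67.3 z [0.922 0.386 0.   ] q [-1.29  0.05  1.61  0.    1.48 -0.12] F [ 0.1 -0.1 -0.2] T [0.01 0.02 0.02] w 1.005
0 [539.5  21.7  80. ]
0.5 [558.2  25.8 104.8]
1 [586.1  32.  117.4]
1.4 [610.6  37.3 116.4]
1.7 [627.7  41.1 109.3]
2.0 [642.   44.2  97.4]
[338.76282878 199.73848305]
[334.4076688  208.47811381]
```

```bash
sed -i 's/m\[:,2\]/m[:,1]/g' h.py
python3 - <<'E'
from h import *
s,m=st();print(np.round(m,3))
E
```

```text
t 0.1 tcp [ 241.4 -576.   302.8] grip [ 241.4 -575.9  248.9] jawyaw -67.3 z [-0.     0.002 -1.   ] q [-1.29  0.05  1.61  0.    1.48 -0.12] F [ 0.1 -0.1 -0.2] T [0.01 0.02 0.02] w 1.005
[[ 0.386 -0.     0.922]
 [-0.922  0.002  0.386]
 [-0.002 -1.     0.   ]]
```

```bash
python3 -m handwheel '[{"travel":[2.1,4.3,0],"angular":[0,0,-0.7],"gripper":8.5},{"travel":[2.1,4.3,0],"angular":[0,0,-0.7],"gripper":8.5},{"travel":[2.1,4.3,0],"angular":[0,0,-0.7],"gripper":8.5},{"travel":[2.1,4.3,0],"angular":[0,0,-0.7],"gripper":8.5},{"travel":[2.1,4.3,0],"angular":[0,0,-0.7],"gripper":5.4},{"travel":[2.1,4.3,0],"angular":[0,0,-0.7],"gripper":5.4},{"travel":[2.1,4.3,0],"angular":[0,0,-0.7],"gripper":5.4},{"travel":[2.1,4.3,0],"angular":[0,0,-0.7],"gripper":5.4},{"travel":[2.1,4.3,0],"angular":[0,0,-0.7],"gripper":5.4},{"travel":[2.1,4.3,0],"angular":[0,0,-0.7],"gripper":5.4},{"travel":[2.1,4.3,-1],"angular":[0,0,-0.7],"gripper":5.4},{"travel":[2.1,4.3,-2],"angular":[0,0,-0.7],"gripper":5.4},{"travel":[2.1,4.3,-2],"angular":[0,0,-0.7],"gripper":5.4},{"travel":[2.5,3.9,-2],"angular":[0,0,-0.7],"gripper":5.4},{"travel":[0,0,0],"angular":[0,0,0],"gripper":5.4},{"travel":[0,0,0],"angular":[0,0,0],"gripper":5.4}]'; python3 -c "
from h import *;st()
import cv2
for n in ('top','side'):
    a=manip.grab_frame(n);cv2.imwrite(f'pics/{n}1.png',a)
cv2.imwrite('pics/side1z.png',cv2.resize(a[100:260,250:410],None,fx=3.7,fy=3.7,interpolation=cv2.INTER_CUBIC))"
```

```text
time: 2.1
tool_pos: [0.5393, 0.0214, 0.2337]
tool_rot: [-0.553, 0.554, -0.441, 0.44]
contact_force: [0.1, -0.6, 0.3]
gripper_width: 0.633
t 2.1 tcp [539.3  21.4 233.7] grip [539.2  21.4 179.8] jawyaw -77.0 z [-0.001 -0.    -1.   ] q [-0.1  -0.1   1.88 -0.    1.36  1.25] F [ 0.1 -0.6  0.3] T [-0.01 -0.   -0.02] w 0.633
```

View pics/side1z.png

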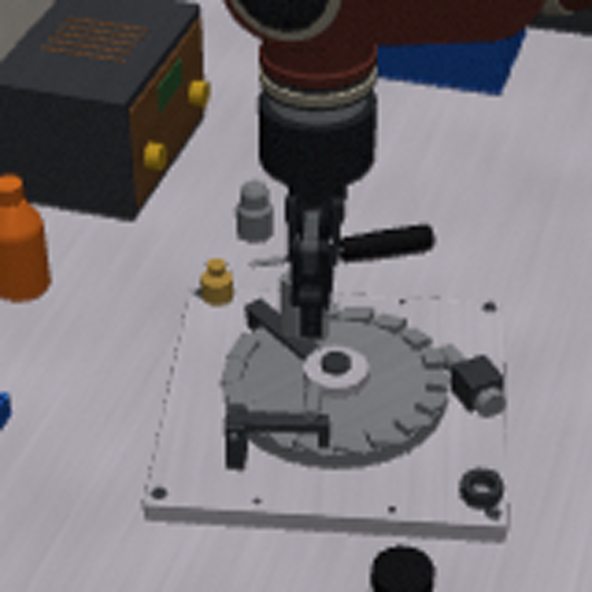

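```bash
python3 -m handwheel '[{"travel":[0,0,-2],"angular":[0,0,-0.6],"gripper":5.4},{"travel":[0,0,-2],"angular":[0,0,0],"gripper":5.4},{"travel":[0,0,-2],"angular":[0,0,0],"gripper":5.4},{"travel":[0,0,-1.5],"angular":[0,0,0],"gripper":5.4},{"travel":[0,0,-1],"angular":[0,0,0],"gripper":5.4},{"travel":[0,0,0],"angular":[0,0,0],"gripper":5.4}]'; python3 -c "
from h import *;st()
import cv2
for n in ('side','top'):
    a=manip.grab_frame(n);cv2.imwrite(f'pics/{n}2.png',a)
    a=a[140:260,270:400];cv2.imwrite(f'pics/{n}2z.png',cv2.resize(a,None,fx=4.5,fy=4.5,interpolation=cv2.INTER_CUBIC))"
```

```text
time: 2.95
tool_pos: [0.5391, 0.0217, 0.1478]
tool_rot: [-0.55, 0.551, -0.444, 0.443]
contact_force: [0.7, -0.4, -0.5]
gripper_width: 0.63
t 2.95 tcp [539.1  21.7 147.8] grip [539.   21.7  93.9] jawyaw -77.7 z [-0.002  0.    -1.   ] q [-0.1   0.    1.94  0.    1.2   1.26] F [ 0.7 -0.4 -0.5] T [-0.02 -0.    0.03] w 0.63
```

View pics/side2z.png

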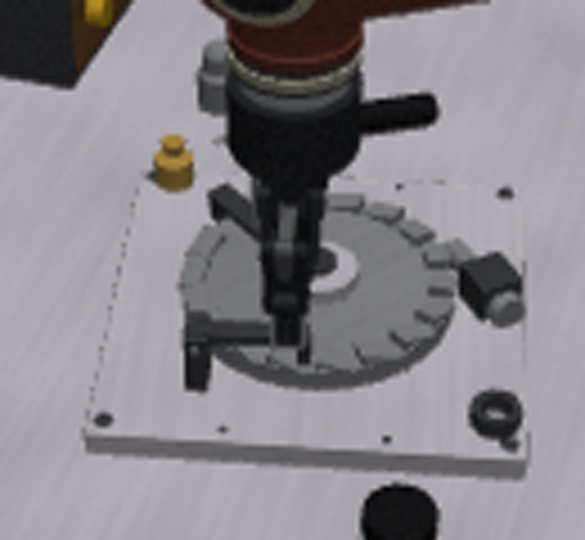

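View pics/top2z.png

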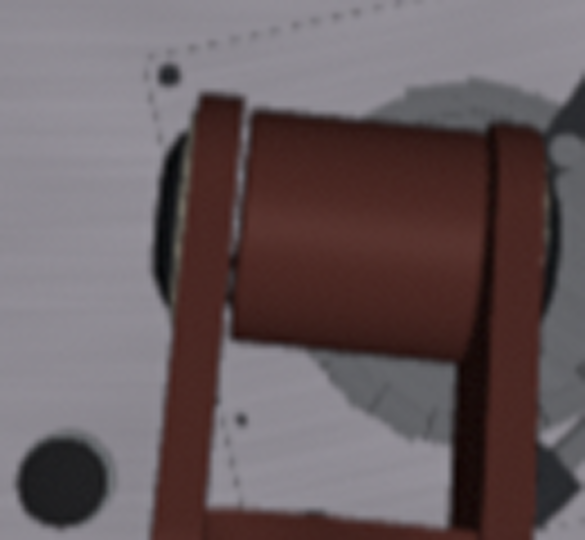

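```bash
python3 -m handwheel '[{"travel":[0,0,-0.7],"angular":[0,0,0],"gripper":5.4},{"travel":[0,0,-0.7],"angular":[0,0,0],"gripper":5.4},{"travel":[0,0,0],"angular":[0,0,0],"gripper":4.2},{"travel":[0,0,0],"angular":[0,0,0],"gripper":2.8},{"travel":[0,0,0],"angular":[0,0,0],"gripper":2.8},{"travel":[0,0,0],"angular":[0,0,0],"gripper":2.8}]'; python3 -c "
from h import *;st()"
```

```text
time: 3.8
tool_pos: [0.5393, 0.0217, 0.1348]
tool_rot: [-0.551, 0.551, -0.444, 0.443]
contact_force: [-2.0, 0.7, 0.9]
gripper_width: 0.381
t 3.8 tcp [539.3  21.7 134.8] grip [539.2  21.7  80.9] jawyaw -77.7 z [-0.001  0.    -1.   ] q [-0.1   0.02  1.95  0.    1.18  1.26] F [-2.   0.7  0.9] T [0.17 0.35 0.07] w 0.381
```

Run:
```python
from h import *
A=[0,.12,.25,.38,.5,.63,.75,.88,1,1.13,1.25,1.38,1.5,1.63,1.75,1.85,1.95]
p=None
for a in A:
    t=np.arctan2(25,-58)-a;q=f2w(.070+.0632*np.cos(t),.080,.055+.0632*np.sin(t))*100
    if p is not None:print(a,np.round(q-p,2).tolist())
    p=q
```

```text
0.12 [0.33, 0.07, 0.68]
0.25 [0.45, 0.1, 0.68]
0.38 [0.53, 0.12, 0.62]
0.5 [0.55, 0.12, 0.5]
0.63 [0.66, 0.15, 0.46]
0.75 [0.66, 0.14, 0.35]
0.88 [0.75, 0.17, 0.28]
1 [0.72, 0.16, 0.17]
1.13 [0.8, 0.18, 0.08]
1.25 [0.74, 0.16, -0.02]
1.38 [0.79, 0.17, -0.12]
1.5 [0.71, 0.16, -0.21]
1.63 [0.74, 0.16, -0.32]
1.75 [0.64, 0.14, -0.38]
1.85 [0.5, 0.11, -0.38]
1.95 [0.46, 0.1, -0.42]
```

```bash
python3 -m handwheel '[{"travel":[0.33,0.07,0.68],"angular":[0,0,0],"gripper":2.8},{"travel":[0.45,0.1,0.68],"angular":[0,0,0],"gripper":2.8},{"travel":[0.53,0.12,0.62],"angular":[0,0,0],"gripper":2.8},{"travel":[0.55,0.12,0.5],"angular":[0,0,0],"gripper":2.8},{"travel":[0,0,0],"angular":[0,0,0],"gripper":2.8}]'; python3 -c "
from h import *;st()
import cv2
for n in ('side',):
    a=manip.grab_frame(n)
    a=a[140:260,270:400];cv2.imwrite(f'pics/{n}3z.png',cv2.resize(a,None,fx=4.5,fy=4.5,interpolation=cv2.INTER_CUBIC))"
```

```text
time: 4.42
tool_pos: [0.5581, 0.0259, 0.1597]
tool_rot: [-0.551, 0.551, -0.444, 0.443]
contact_force: [-3.3, 0.3, -5.6]
gripper_width: 0.379
t 4.42 tcp [558.1  25.9 159.7] grip [558.1  25.9 105.8] jawyaw -77.7 z [-0.001  0.    -1.   ] q [-0.09  0.03  1.89  0.    1.22  1.27] F [-3.3  0.3 -5.6] T [ 0.05  0.78 -0.03] w 0.379
```

View pics/side3z.png

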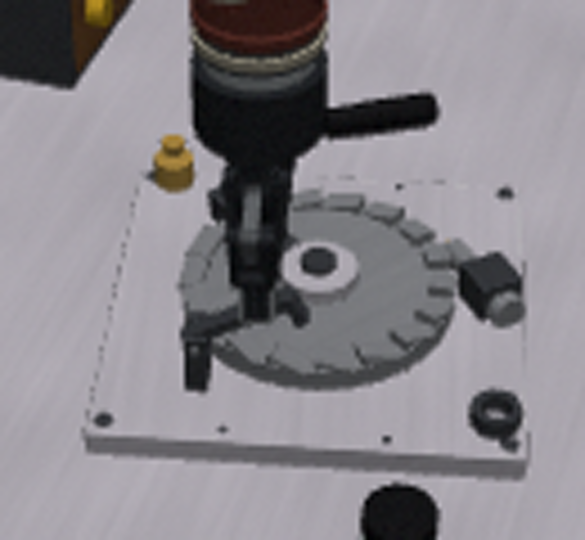

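The pawl is lifting (tip at about (295,305) in the crop, the bar between the fingers). The forces are small, so I'll continue along the arc.

```bash
python3 -m handwheel '[{"travel":[0.66,0.15,0.46],"angular":[0,0,0],"gripper":2.8},{"travel":[0.66,0.14,0.35],"angular":[0,0,0],"gripper":2.8},{"travel":[0.75,0.17,0.28],"angular":[0,0,0],"gripper":2.8},{"travel":[0.72,0.16,0.17],"angular":[0,0,0],"gripper":2.8},{"travel":[0.8,0.18,0.08],"angular":[0,0,0],"gripper":2.8},{"travel":[0.74,0.16,-0.02],"angular":[0,0,0],"gripper":2.8},{"travel":[0.79,0.17,-0.12],"angular":[0,0,0],"gripper":2.8},{"travel":[0.71,0.16,-0.21],"angular":[0,0,0],"gripper":2.8},{"travel":[0,0,0],"angular":[0,0,0],"gripper":2.8}]'; python3 -c "
from h import *;st()
import cv2
for n in ('side',):
    a=manip.grab_frame(n)
    a=a[140:260,270:400];cv2.imwrite(f'pics/{n}4z.png',cv2.resize(a,None,fx=4.5,fy=4.5,interpolation=cv2.INTER_CUBIC))"
```

```text
time: 5.6
tool_pos: [0.6181, 0.0392, 0.1715]
tool_rot: [0.552, -0.55, 0.443, -0.444]
contact_force: [-4.1, 3.0, 1.4]
gripper_width: 0.378
t 5.6 tcp [618.1  39.2 171.5] grip [618.2  39.2 117.6] jawyaw -77.6 z [ 0.003  0.001 -1.   ] q [-0.06  0.15  1.74  0.    1.25  1.3 ] F [-4.1  3.   1.4] T [0.46 0.95 0.14] w 0.378
```

View pics/side4z.png

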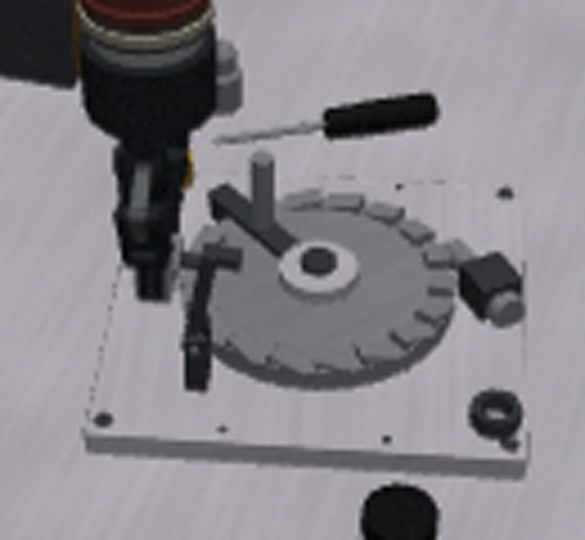

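```bash
python3 -m handwheel '[{"travel":[0.74,0.16,-0.4],"angular":[0,0,0],"gripper":2.8},{"travel":[0.64,0.14,-0.5],"angular":[0,0,0],"gripper":2.8},{"travel":[0.5,0.11,-0.45],"angular":[0,0,0],"gripper":2.8},{"travel":[0.3,0.07,-0.3],"angular":[0,0,0],"gripper":2.8},{"travel":[0,0,0],"angular":[0,0,0],"gripper":2.8}]'; python3 -c "
from h import *;st()
import cv2
for n in ('side',):
    a=manip.grab_frame(n)
    a=a[140:260,270:400];cv2.imwrite(f'pics/{n}5z.png',cv2.resize(a,None,fx=4.5,fy=4.5,interpolation=cv2.INTER_CUBIC))"
```

```text
time: 6.28
tool_pos: [0.6422, 0.0445, 0.1581]
tool_rot: [0.554, -0.548, 0.441, -0.446]
contact_force: [-1.3, 5.5, 7.0]
gripper_width: 0.369
t 6.28 tcp [642.2  44.5 158.1] grip [642.8  44.6 104.2] jawyaw -77.7 z [ 0.011  0.002 -1.   ] q [-0.05  0.22  1.69  0.    1.23  1.31] F [-1.3  5.5  7. ] T [0.84 0.41 0.05] w 0.369
```

View pics/side5z.png

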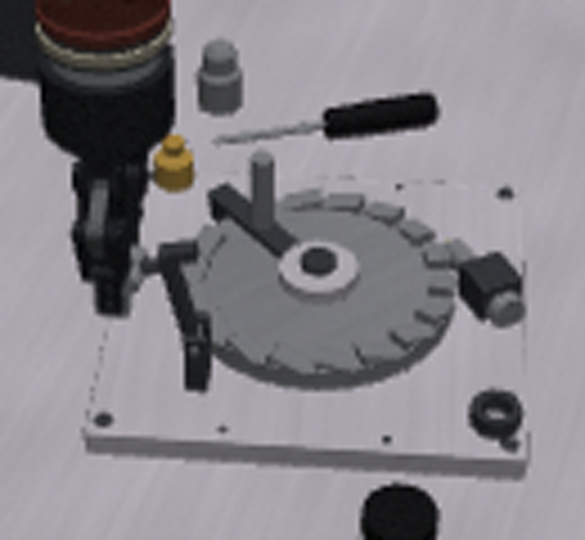

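```bash
python3 -m handwheel '[{"travel":[0,0,0],"angular":[0,0,0],"gripper":4.5},{"travel":[0,0,0],"angular":[0,0,0],"gripper":6},{"travel":[0,0,0],"angular":[0,0,0],"gripper":6},{"travel":[0,0,2],"angular":[0,0,0],"gripper":6},{"travel":[0,0,4],"angular":[0,0,0],"gripper":5},{"travel":[0,0,4],"angular":[0,0,0],"gripper":4},{"travel":[0,-2,0],"angular":[0,0,10],"gripper":4},{"travel":[0,-2,0],"angular":[0,0,10],"gripper":4},{"travel":[0,-2,0],"angular":[0,0,10],"gripper":4}]'; python3 -c "
from h import *;st()
import cv2
for n in ('side','top'):
    a=manip.grab_frame(n)
    a=a[120:260,270:430];cv2.imwrite(f'pics/{n}6z.png',cv2.resize(a,None,fx=4,fy=4,interpolation=cv2.INTER_CUBIC))"
```

```text
time: 7.45
tool_pos: [0.6386, -0.0173, 0.2551]
tool_rot: [0.648, -0.647, 0.283, -0.285]
contact_force: [0.0, 0.7, -0.4]
gripper_width: 0.47
t 7.45 tcp [638.6 -17.3 255.1] grip [638.7 -17.3 201.2] jawyaw -47.3 z [ 0.002 -0.    -1.   ] q [-0.14  0.12  1.63 -0.    1.39  0.68] F [ 0.   0.7 -0.4] T [ 0.04 -0.01 -0.01] w 0.47
```

View pics/side6z.png

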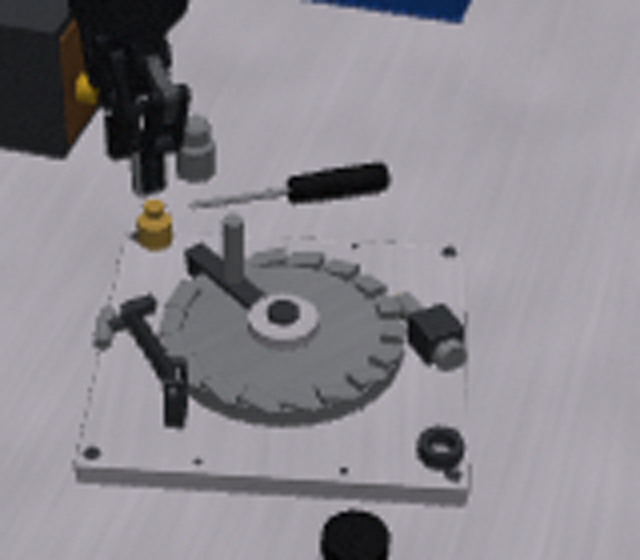

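View pics/top6z.png

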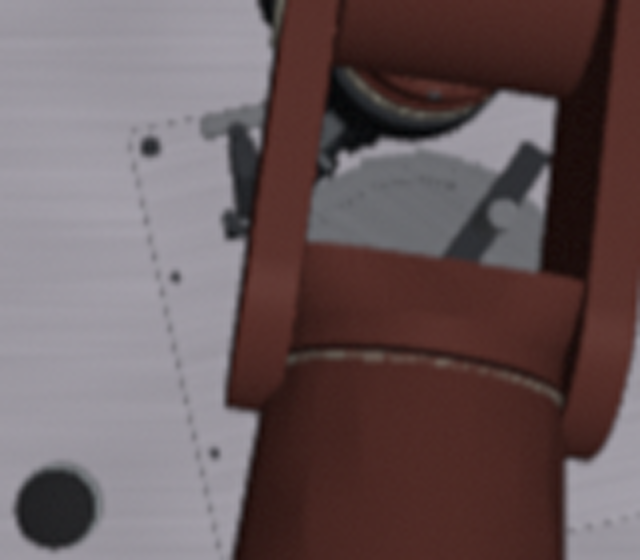

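```bash
python3 -m handwheel '[{"travel":[-0.44,-0.76,0],"angular":[0,0,10.3],"gripper":4},{"travel":[-0.44,-0.76,0],"angular":[0,0,10.3],"gripper":4},{"travel":[-0.44,-0.76,0],"angular":[0,0,10.3],"gripper":4},{"travel":[-0.44,-0.76,0],"angular":[0,0,10.3],"gripper":4},{"travel":[-0.44,-0.76,0],"angular":[0,0,10.3],"gripper":4},{"travel":[-0.44,-0.76,0],"angular":[0,0,10.3],"gripper":4},{"travel":[-0.44,-0.76,0],"angular":[0,0,10.3],"gripper":4},{"travel":[-0.44,-0.76,0],"angular":[0,0,10.3],"gripper":4},{"travel":[-0.44,-0.76,-2],"angular":[0,0,10.3],"gripper":4},{"travel":[-0.44,-0.76,-2],"angular":[0,0,10.2],"gripper":4},{"travel":[0,0,-1.5],"angular":[0,0,0],"gripper":4},{"travel":[0,0,0],"angular":[0,0,0],"gripper":4}]'; python3 -c "
from h import *;st()
import cv2
for n in ('side','top'):
    a=manip.grab_frame(n)
    a=a[120:260,270:430];cv2.imwrite(f'pics/{n}7z.png',cv2.resize(a,None,fx=4,fy=4,interpolation=cv2.INTER_CUBIC))"
```

```text
time: 9.05
tool_pos: [0.5937, -0.0919, 0.197]
tool_rot: [0.628, -0.626, -0.326, 0.327]
contact_force: [-0.6, 0.3, 0.6]
gripper_width: 0.466
t 9.05 tcp [593.7 -91.9 197. ] grip [593.6 -91.9 143.1] jawyaw 55.0 z [-0.002  0.001 -1.   ] q [-0.28  0.09  1.76  0.    1.3  -1.24] F [-0.6  0.3  0.6] T [ 0.   -0.   -0.04] w 0.466
```

View pics/side7z.png

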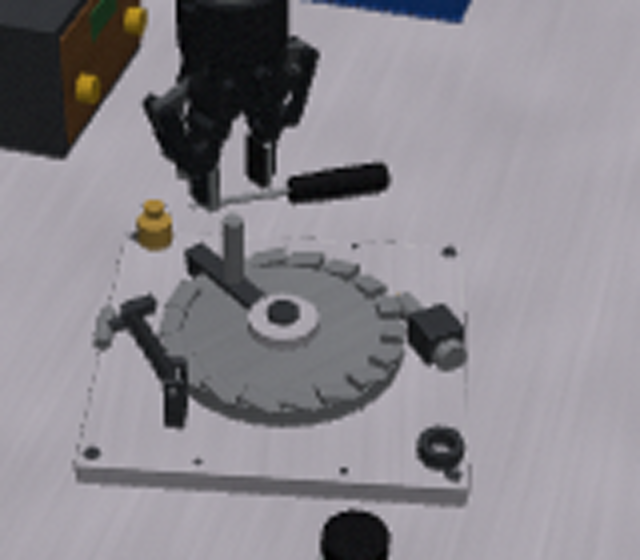

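View pics/top7z.png

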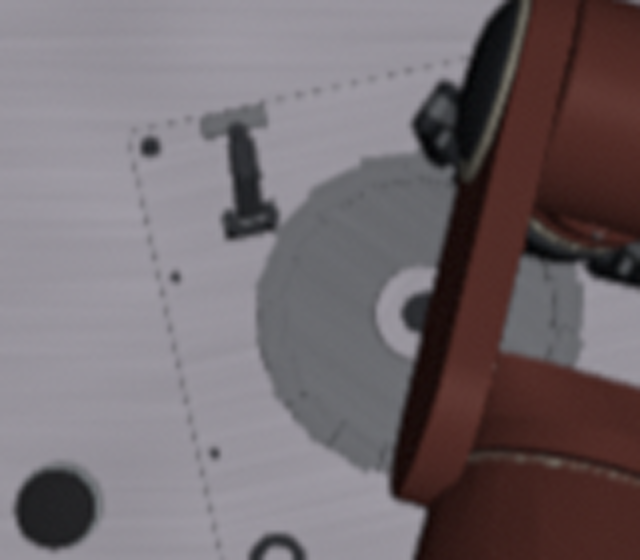

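```bash
python3 -m handwheel '[{"travel":[0.1,-0.1,-1.5],"angular":[0,0,0.6],"gripper":4},{"travel":[0,0,-1.5],"angular":[0,0,0],"gripper":4},{"travel":[0,0,-1.5],"angular":[0,0,0],"gripper":4},{"travel":[0,0,-1.5],"angular":[0,0,0],"gripper":4},{"travel":[0,0,0],"angular":[0,0,0],"gripper":2.4},{"travel":[0,0,0],"angular":[0,0,0],"gripper":2.4},{"travel":[0,0,0],"angular":[0,0,0],"gripper":2.4}]'; python3 -c "
from h import *;st()
import cv2
for n in ('side',):
    a=manip.grab_frame(n)
    a=a[120:260,270:430];cv2.imwrite(f'pics/{n}8z.png',cv2.resize(a,None,fx=4,fy=4,interpolation=cv2.INTER_CUBIC))
p=None
for b in np.arange(0,-104,-9.8):
    a=np.radians(-34.4+b);q=60*np.array([np.cos(a),np.sin(a)])/10
    if p is not None:print(round(b,1),np.round(q-p,2))
    p=q
"
```

```text
time: 10.02
tool_pos: [0.5958, -0.0938, 0.139]
tool_rot: [-0.624, 0.625, 0.331, -0.331]
contact_force: [1.7, 0.1, 0.6]
gripper_width: 0.279
t 10.03 tcp [595.8 -93.8 139. ] grip [595.9 -93.8  85.1] jawyaw 55.8 z [ 0.002 -0.    -1.   ] q [-0.28  0.16  1.79 -0.    1.19 -1.25] F [1.7 0.1 0.6] T [-0.02  0.01  0.04] w 0.279
-9.8 [-0.65 -0.79]
-19.6 [-0.77 -0.67]
-29.4 [-0.88 -0.53]
-39.2 [-0.95 -0.37]
-49.0 [-1.  -0.2]
-58.8 [-1.02 -0.03]
-68.6 [-1.01  0.14]
-78.4 [-0.98  0.32]
-88.2 [-0.91  0.48]
-98.0 [-0.81  0.62]
```

View pics/side8z.png

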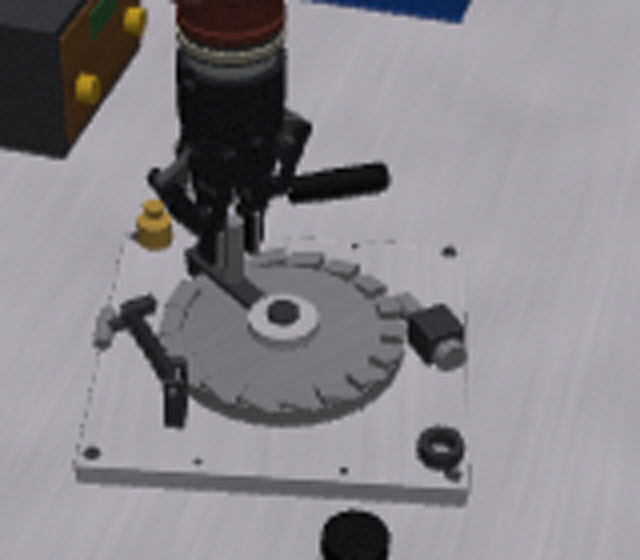

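```bash
python3 -m handwheel '[{"travel":[-0.32,-0.4,0],"angular":[0,0,-4.9],"gripper":2.4},{"travel":[-0.33,-0.39,0],"angular":[0,0,-4.9],"gripper":2.4},{"travel":[-0.38,-0.35,0],"angular":[0,0,-4.9],"gripper":2.4},{"travel":[-0.39,-0.32,0],"angular":[0,0,-4.9],"gripper":2.4},{"travel":[-0.43,-0.28,0],"angular":[0,0,-4.9],"gripper":2.4},{"travel":[-0.45,-0.25,0],"angular":[0,0,-4.9],"gripper":2.4},{"travel":[-0.47,-0.2,0],"angular":[0,0,-4.9],"gripper":2.4},{"travel":[-0.48,-0.17,0],"angular":[0,0,-4.9],"gripper":2.4}]'; python3 -c "
from h import *;st()
import cv2
for n in ('side',):
    a=manip.grab_frame(n)
    a=a[120:260,270:430];cv2.imwrite(f'pics/{n}9z.png',cv2.resize(a,None,fx=4,fy=4,interpolation=cv2.INTER_CUBIC))
"
```

```text
time: 11.08
tool_pos: [0.5634, -0.117, 0.1389]
tool_rot: [0.7, -0.7, -0.102, 0.1]
contact_force: [2.3, 1.5, -1.5]
gripper_width: 0.279
t 11.07 tcp [ 563.4 -117.   138.9] grip [ 563.5 -116.9   85. ] jawyaw 16.5 z [ 0.003  0.001 -1.   ] q [-0.33  0.09  1.86  0.    1.19 -0.62] F [ 2.3  1.5 -1.5] T [ 0.28 -0.3   0.03] w 0.279
```

View pics/side9z.png

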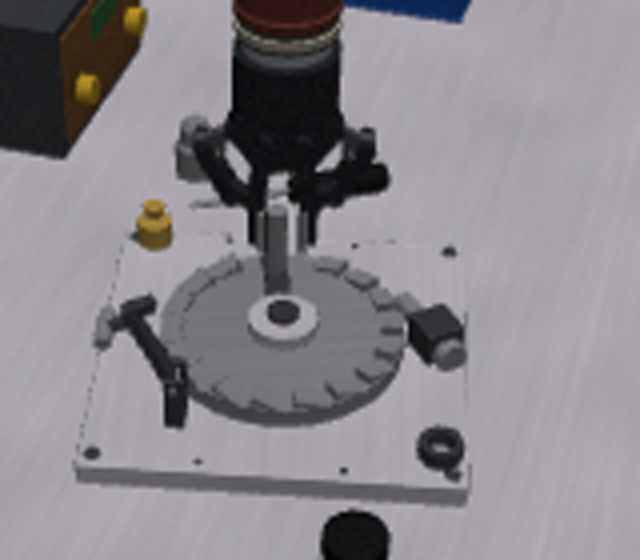

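```bash
python3 -m handwheel '[{"travel":[-0.5,-0.12,0],"angular":[0,0,-4.9],"gripper":2.4},{"travel":[-0.51,-0.08,0],"angular":[0,0,-4.9],"gripper":2.4},{"travel":[-0.51,-0.04,0],"angular":[0,0,-4.9],"gripper":2.4},{"travel":[-0.51,0.01,0],"angular":[0,0,-4.9],"gripper":2.4},{"travel":[-0.51,0.05,0],"angular":[0,0,-4.9],"gripper":2.4},{"travel":[-0.5,0.09,0],"angular":[0,0,-4.9],"gripper":2.4},{"travel":[-0.5,0.14,0],"angular":[0,0,-4.9],"gripper":2.4},{"travel":[-0.48,0.18,0],"angular":[0,0,-4.9],"gripper":2.4},{"travel":[-0.47,0.22,0],"angular":[0,0,-4.9],"gripper":2.4},{"travel":[0,0,0],"angular":[0,0,0],"gripper":2.4}]'; python3 -c "
from h import *;s,m=st()
d=s['tool_pos'][:2]-AX;print(np.degrees(np.arctan2(d[1],d[0])),np.hypot(*d))
import cv2
for n in ('side',):
    a=manip.grab_frame(n)
    a=a[120:260,270:430];cv2.imwrite(f'pics/{n}10z.png',cv2.resize(a,None,fx=4,fy=4,interpolation=cv2.INTER_CUBIC))
p=None
for b in np.arange(-117,-150,-2.):
    a=np.radians(b);q=60*np.array([np.cos(a),np.sin(a)])/10
    if p is not None:print(round(b,1),np.round(q-p,2))
    p=q
"
```

```text
time: 12.38
tool_pos: [0.518, -0.1128, 0.1387]
tool_rot: [-0.687, 0.687, -0.167, 0.168]
contact_force: [-0.3, 0.5, -0.3]
gripper_width: 0.284
t 12.38 tcp [ 518.  -112.8  138.7] grip [ 518.  -112.8   84.8] jawyaw -27.4 z [ 0.001 -0.    -1.   ] q [-0.35 -0.01  1.97 -0.    1.18  0.12] F [-0.3  0.5 -0.3] T [ 0.04 -0.02  0.02] w 0.284
-116.65569507625888 0.06021925731729453
-119.0 [-0.18  0.1 ]
-121.0 [-0.18  0.1 ]
-123.0 [-0.18  0.11]
-125.0 [-0.17  0.12]
-127.0 [-0.17  0.12]
-129.0 [-0.17  0.13]
-131.0 [-0.16  0.13]
-133.0 [-0.16  0.14]
-135.0 [-0.15  0.15]
-137.0 [-0.15  0.15]
-139.0 [-0.14  0.16]
-141.0 [-0.13  0.16]
-143.0 [-0.13  0.17]
-145.0 [-0.12  0.17]
-147.0 [-0.12  0.17]
-149.0 [-0.11  0.18]
```

View pics/side10z.png

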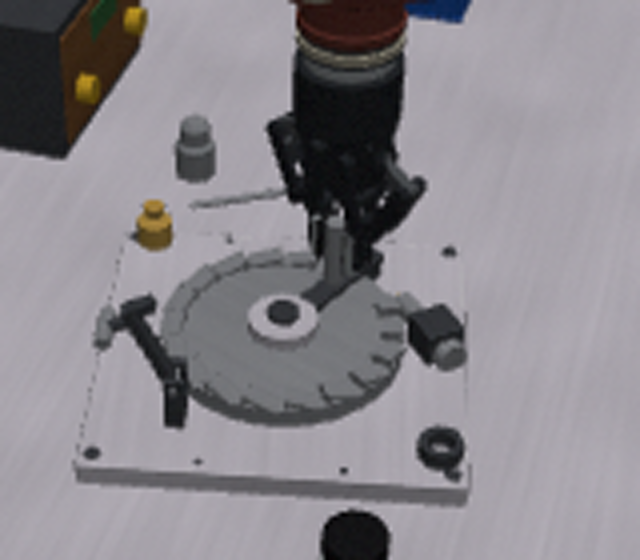

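```bash
python3 -m handwheel '[{"travel":[-0.18,0.1,0],"angular":[0,0,-2],"gripper":2.4},{"travel":[-0.18,0.1,0],"angular":[0,0,-2],"gripper":2.4},{"travel":[-0.18,0.11,0],"angular":[0,0,-2],"gripper":2.4},{"travel":[-0.17,0.12,0],"angular":[0,0,-2],"gripper":2.4},{"travel":[-0.17,0.12,0],"angular":[0,0,-2],"gripper":2.4},{"travel":[-0.17,0.13,0],"angular":[0,0,-2],"gripper":2.4},{"travel":[-0.16,0.13,0],"angular":[0,0,-2],"gripper":2.4}]'
cat >> h.py <<'E'
def ft():
    s,m=st();d=s['tool_pos'][:2]-AX;r=np.hypot(*d);u=d/r;t=np.array([u[1],-u[0]])
    F=s["contact_force"][:2];print("ang",round(np.degrees(np.arctan2(d[1],d[0])),2),"r",round(r*1000,1),"Ftan(resist)",round(-F@t,2),"Frad",round(F@u,2))
E
python3 -c "
from h import *;ft()"
```

```text
time: 13.3
tool_pos: [0.5058, -0.1046, 0.1383]
tool_rot: [-0.661, 0.661, -0.251, 0.251]
contact_force: [3.0, -1.8, 2.1]
gripper_width: 0.279
t 13.3 tcp [ 505.8 -104.6  138.3] grip [ 505.8 -104.6   84.4] jawyaw -41.6 z [ 0. -0. -1.] q [-0.35 -0.04  2.   -0.    1.18  0.38] F [ 3.  -1.8  2.1] T [-0.16 -0.43 -0.02] w 0.279
ang -130.68 r 60.2 Ftan(resist) 3.39 Frad -0.6
```

```bash
python3 -m handwheel '[{"travel":[-0.08,0.07,0],"angular":[0,0,-1],"gripper":2.4},{"travel":[-0.08,0.07,0],"angular":[0,0,-1],"gripper":2.4},{"travel":[-0.08,0.07,0],"angular":[0,0,-1],"gripper":2.4}]'; python3 -c "
from h import *;ft()"; python3 -m handwheel '[{"travel":[-0.08,0.07,0],"angular":[0,0,-1],"gripper":2.4},{"travel":[-0.08,0.07,0],"angular":[0,0,-1],"gripper":2.4}]'; python3 -c "
from h import *;ft()
import cv2
for n in ('side','top'):
    a=manip.grab_frame(n)
    a=a[150:270,310:430];cv2.imwrite(f'pics/{n}11z.png',cv2.resize(a,None,fx=4.5,fy=4.5,interpolation=cv2.INTER_CUBIC))"
```

```text
time: 13.68
tool_pos: [0.5033, -0.1025, 0.1381]
tool_rot: [0.654, -0.654, 0.268, -0.268]
contact_force: [2.3, -1.5, 2.1]
gripper_width: 0.281
t 13.68 tcp [ 503.3 -102.5  138.1] grip [ 503.3 -102.5   84.2] jawyaw -44.5 z [ 0. -0. -1.] q [-0.35 -0.05  2.01  0.    1.18  0.43] F [ 2.3 -1.5  2.1] T [-0.2  -0.37 -0.06] w 0.281
ang -133.77 r 60.2 Ftan(resist) 2.73 Frad -0.49
time: 13.92
tool_pos: [0.5018, -0.1011, 0.1381]
tool_rot: [0.65, -0.65, 0.279, -0.279]
contact_force: [2.7, -1.1, 1.0]
gripper_width: 0.281
t 13.93 tcp [ 501.8 -101.1  138.1] grip [ 501.8 -101.1   84.2] jawyaw -46.5 z [ 0.  0. -1.] q [-0.34 -0.05  2.01  0.    1.18  0.47] F [ 2.7 -1.1  1. ] T [-0.15 -0.44 -0.  ] w 0.281
ang -135.78 r 60.3 Ftan(resist) 2.62 Frad -1.16
```

View pics/side11z.png

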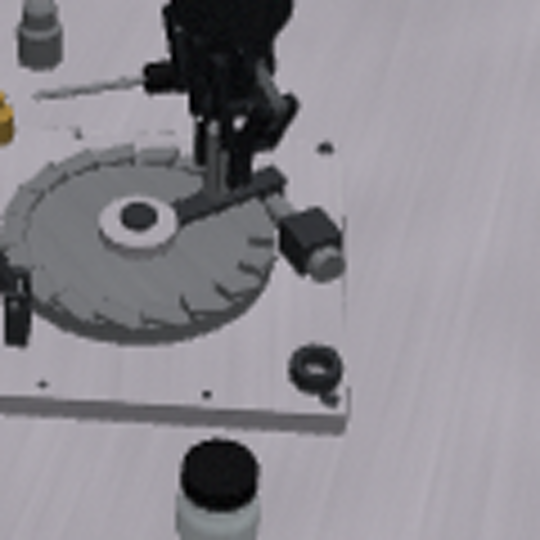

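View pics/top11z.png

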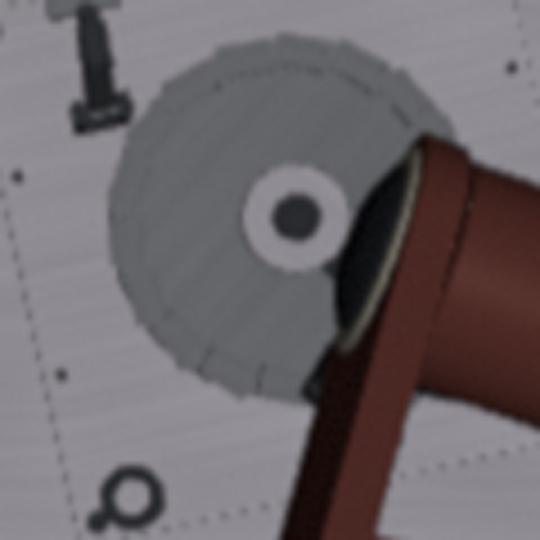

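```bash
for i in 1 2 3; do :; done; python3 -m handwheel '[{"travel":[-0.04,0.04,0],"angular":[0,0,-0.5],"gripper":2.4},{"travel":[-0.04,0.04,0],"angular":[0,0,-0.5],"gripper":2.4}]' >/dev/null; python3 -c "
from h import *;ft()"; python3 -m handwheel '[{"travel":[-0.04,0.04,0],"angular":[0,0,-0.5],"gripper":2.4},{"travel":[-0.04,0.04,0],"angular":[0,0,-0.5],"gripper":2.4}]' >/dev/null; python3 -c "
from h import *;ft()"
```

```text
t 14.28 tcp [ 501.  -100.3  138.1] grip [ 501.  -100.3   84.2] jawyaw -47.5 z [ 0.  0. -1.] q [-0.34 -0.05  2.01  0.    1.18  0.49] F [ 3.2 -1.7  0.9] T [-0.11 -0.49  0.01] w 0.284
ang -136.8 r 60.3 Ftan(resist) 3.48 Frad -1.17
t 14.53 tcp [500.4 -99.6 138.1] grip [500.5 -99.7  84.2] jawyaw -48.5 z [ 0.001 -0.    -1.   ] q [-0.34 -0.06  2.01 -0.    1.18  0.5 ] F [ 6.6 -2.7 -1.7] T [-0.31 -0.94 -0.01] w 0.28
ang -137.65 r 60.3 Ftan(resist) 6.44 Frad -3.05
```

```bash
python3 -m handwheel '[{"travel":[0,0,0],"angular":[0,0,0],"gripper":2.4}]' >/dev/null; python3 -c "
from h import *;ft()"; python3 -m handwheel '[{"travel":[-0.02,0.02,0],"angular":[0,0,0],"gripper":2.4},{"travel":[0,0,0],"angular":[0,0,0],"gripper":2.4}]' >/dev/null; python3 -c "
from h import *;ft()"
```

```text
t 14.65 tcp [500.4 -99.6 138.1] grip [500.5 -99.7  84.2] jawyaw -48.5 z [ 0.001 -0.    -1.   ] q [-0.34 -0.06  2.01 -0.    1.18  0.5 ] F [ 4.7 -1.8 -0.4] T [-0.29 -0.75  0.06] w 0.285
ang -137.65 r 60.3 Ftan(resist) 4.46 Frad -2.26
t 14.9 tcp [500.4 -99.6 138.1] grip [500.5 -99.6  84.2] jawyaw -48.5 z [ 0.002 -0.001 -1.   ] q [-0.34 -0.06  2.01 -0.    1.18  0.5 ] F [ 6.1 -2.7 -2.1] T [-0.34 -0.91  0.04] w 0.281
ang -137.71 r 60.3 Ftan(resist) 6.14 Frad -2.7
```

```bash
python3 -m handwheel '[{"travel":[-0.03,0.03,0],"angular":[0,0,0],"gripper":2.4},{"travel":[0,0,0],"angular":[0,0,0],"gripper":2.4}]' >/dev/null; python3 -c "
from h import *;ft()"; python3 -m handwheel '[{"travel":[0,0,0],"angular":[0,0,0],"gripper":2.4}]' >/dev/null; python3 -c "
from h import *;ft()"
```

```text
t 15.15 tcp [500.3 -99.5 138.1] grip [500.4 -99.6  84.2] jawyaw -48.5 z [ 0.003 -0.001 -1.   ] q [-0.34 -0.06  2.02 -0.    1.18  0.5 ] F [ 8.  -4.1 -2.3] T [-0.46 -1.06  0.  ] w 0.282
ang -137.8 r 60.3 Ftan(resist) 8.38 Frad -3.14
t 15.28 tcp [500.3 -99.5 138.1] grip [500.4 -99.6  84.2] jawyaw -48.5 z [ 0.003 -0.001 -1.   ] q [-0.34 -0.06  2.02 -0.    1.18  0.5 ] F [ 7.5 -3.2 -3.5] T [-0.51 -1.04 -0.01] w 0.281
ang -137.8 r 60.3 Ftan(resist) 7.41 Frad -3.4
```

```bash
python3 -m handwheel '[{"travel":[-0.03,0.03,0],"angular":[0,0,0],"gripper":2.4},{"travel":[-0.02,0.02,0],"angular":[0,0,0],"gripper":2.4},{"travel":[0,0,0],"angular":[0,0,0],"gripper":2.4}]' >/dev/null; python3 -c "
from h import *;ft()"; python3 -m handwheel '[{"travel":[0,0,0],"angular":[0,0,0],"gripper":2.4}]' >/dev/null; python3 -c "
from h import *;ft()"
```

```text
t 15.65 tcp [500.2 -99.4 138.1] grip [500.4 -99.6  84.2] jawyaw -48.5 z [ 0.004 -0.003 -1.   ] q [-0.34 -0.06  2.02 -0.    1.18  0.5 ] F [ 9.8 -6.2 -5.7] T [-0.7  -1.32  0.08] w 0.282
ang -137.95 r 60.4 Ftan(resist) 11.12 Frad -3.15
t 15.78 tcp [500.2 -99.4 138.1] grip [500.4 -99.6  84.2] jawyaw -48.5 z [ 0.004 -0.002 -1.   ] q [-0.34 -0.06  2.02 -0.    1.18  0.5 ] F [ 9.5 -5.9 -3.9] T [-0.75 -1.4   0.03] w 0.282
ang -137.96 r 60.4 Ftan(resist) 10.74 Frad -3.12
```

```bash
python3 -m handwheel '[{"travel":[0,0,0],"angular":[0,0,0],"gripper":2.4},{"travel":[0,0,0],"angular":[0,0,0],"gripper":2.4},{"travel":[0,0,0],"angular":[0,0,0],"gripper":2.4},{"travel":[0,0,0],"angular":[0,0,0],"gripper":2.4}]' >/dev/null; python3 -c "
from h import *;ft()"; python3 -m handwheel '[{"travel":[0,0,0],"angular":[0,0,0],"gripper":2.4},{"travel":[0,0,0],"angular":[0,0,0],"gripper":2.4},{"travel":[0,0,0],"angular":[0,0,0],"gripper":2.4}]' >/dev/null; python3 -c "
from h import *;ft()
import cv2
for n in ('side',):
    a=manip.grab_frame(n)
    a=a[150:250,330:430];cv2.imwrite(f'pics/{n}12z.png',cv2.resize(a,None,fx=5.5,fy=5.5,interpolation=cv2.INTER_CUBIC))"
```

```text
t 16.27 tcp [500.2 -99.4 138.1] grip [500.4 -99.6  84.2] jawyaw -48.5 z [ 0.004 -0.002 -1.   ] q [-0.34 -0.06  2.02 -0.    1.18  0.5 ] F [ 9.5 -6.7 -5.5] T [-0.73 -1.29  0.01] w 0.283
ang -137.96 r 60.4 Ftan(resist) 11.3 Frad -2.6
t 16.65 tcp [500.2 -99.4 138.1] grip [500.4 -99.6  84.2] jawyaw -48.5 z [ 0.004 -0.002 -1.   ] q [-0.34 -0.06  2.02 -0.    1.18  0.5 ] F [ 8.5 -6.  -4.8] T [-0.74 -1.34  0.03] w 0.283
ang -137.96 r 60.4 Ftan(resist) 10.18 Frad -2.27
```

View pics/side12z.png

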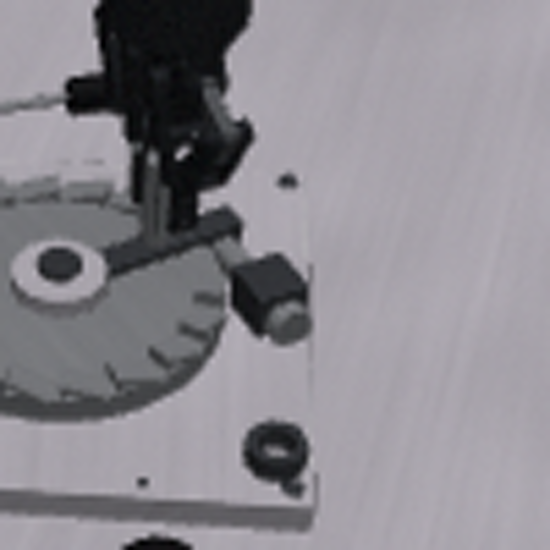

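```bash
python3 -m handwheel '[{"travel":[0.1,-0.1,0],"angular":[0,0,0],"gripper":2.4},{"travel":[0.1,-0.11,0],"angular":[0,0,0],"gripper":2.4},{"travel":[0.1,-0.12,0],"angular":[0,0,0],"gripper":2.4},{"travel":[0,0,0],"angular":[0,0,0],"gripper":3.6},{"travel":[0,0,0],"angular":[0,0,0],"gripper":3.6},{"travel":[0,0,0],"angular":[0,0,0],"gripper":3.6}]' >/dev/null; python3 -c "
from h import *;ft()"; python3 -m handwheel '[{"travel":[0,0,1.5],"angular":[0,0,0],"gripper":3.6},{"travel":[0,0,2],"angular":[0,0,0],"gripper":3.6},{"travel":[0,0,3],"angular":[0,0,0],"gripper":3.6},{"travel":[0,0,3],"angular":[0,0,0],"gripper":5.4},{"travel":[0,0,3],"angular":[0,0,0],"gripper":5.4},{"travel":[2,3,0],"angular":[0,0,-6],"gripper":5.4},{"travel":[2,3,0],"angular":[0,0,-6],"gripper":5.4},{"travel":[2,3,0],"angular":[0,0,-6],"gripper":5.4},{"travel":[2,3,0],"angular":[0,0,-6],"gripper":5.4},{"travel":[2,2,0],"angular":[0,0,-5],"gripper":5.4},{"travel":[0,0,0],"angular":[0,0,0],"gripper":5.4}]' >/dev/null; python3 -c "
from h import *;ft()
import cv2
for n in ('side','top'):
    a=manip.grab_frame(n);cv2.imwrite(f'pics/{n}13.png',a)
    a=a[130:270,280:440];cv2.imwrite(f'pics/{n}13z.png',cv2.resize(a,None,fx=4,fy=4,interpolation=cv2.INTER_CUBIC))"
```

```text
t 17.45 tcp [ 502.  -101.7  138. ] grip [ 502.  -101.7   84.1] jawyaw -48.5 z [-0.  0. -1.] q [-0.35 -0.05  2.01  0.    1.18  0.5 ] F [-0.1 -0.   0.8] T [ 0.    0.02 -0.  ] w 0.42
ang -135.19 r 60.6 Ftan(resist) -0.01 Frad 0.07
t 18.82 tcp [603.   39.3 264.3] grip [603.   39.3 210.4] jawyaw -77.3 z [ 0.001 -0.    -1.   ] q [-0.06  0.03  1.7   0.    1.41  1.29] F [-0.3  0.1  0.1] T [-0.03  0.01 -0.  ] w 0.635
ang 59.49 r 114.1 Ftan(resist) 0.28 Frad -0.06
```

View pics/side13z.png

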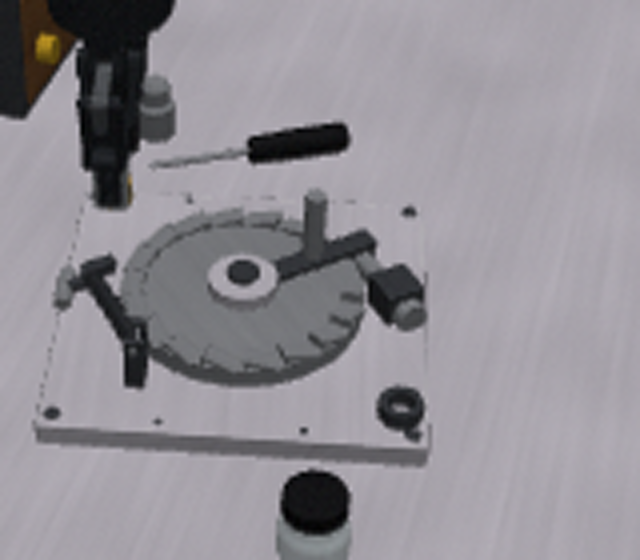

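View pics/top13z.png

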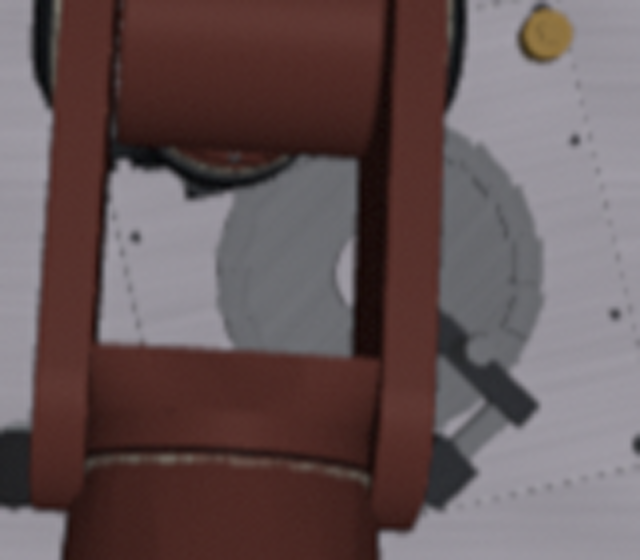

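```bash
python3 -c "
from h import *
print(pl('top',270+233.5/4-.5,120+119.5/4-.5,.097))
print(pl('side',280+64/4-.5,130+287/4-.5,.097))
p=f2w(.117,.080,.097);print(p,(np.array(proj('side',p))-[280,130]+.5)*4)"
```

```text
[0.64277771 0.04511543 0.097     ]
[0.64403395 0.04344555 0.097     ]
[0.64209183 0.04425782 0.097     ] [ 66.24027197 288.2842674 ]
```

```bash
python3 -m handwheel '[{"travel":[2,0.3,0],"angular":[0,0,-0.3],"gripper":5.4},{"travel":[2,0.2,0],"angular":[0,0,0],"gripper":5.4},{"travel":[0,0,-2.5],"angular":[0,0,0],"gripper":5.4},{"travel":[0,0,-2.5],"angular":[0,0,0],"gripper":5.4},{"travel":[0,0,-2.5],"angular":[0,0,0],"gripper":5.4},{"travel":[0,0,-2],"angular":[0,0,0],"gripper":5.4},{"travel":[0,0,-1],"angular":[0,0,0],"gripper":5.4},{"travel":[0,0,-0.8],"angular":[0,0,0],"gripper":5.4},{"travel":[0,0,0],"angular":[0,0,0],"gripper":4.2},{"travel":[0,0,0],"angular":[0,0,0],"gripper":2.8},{"travel":[0,0,0],"angular":[0,0,0],"gripper":2.8},{"travel":[0,0,0],"angular":[0,0,0],"gripper":2.8}]'; python3 -c "
from h import *;st()
p=None
A=np.linspace(2.0,0,17)
for a in A:
    t=np.arctan2(25,-58)-a;q=f2w(.070+.0632*np.cos(t),.080,.055+.0632*np.sin(t))*100
    if p is not None:print(a,np.round(q-p,2).tolist())
    p=q
import cv2
for n in ('side',):
    a=manip.grab_frame(n)
    a=a[130:270,280:440];cv2.imwrite(f'pics/{n}14z.png',cv2.resize(a,None,fx=4,fy=4,interpolation=cv2.INTER_CUBIC))"
```

```text
time: 20.42
tool_pos: [0.6422, 0.0444, 0.1511]
tool_rot: [0.551, -0.55, 0.444, -0.443]
contact_force: [-2.0, 5.7, 1.1]
gripper_width: 0.379
t 20.43 tcp [642.2  44.4 151.1] grip [642.2  44.5  97.2] jawyaw -77.7 z [ 0.     0.002 -1.   ] q [-0.05  0.23  1.68  0.    1.23  1.31] F [-2.   5.7  1.1] T [0.71 0.32 0.11] w 0.379
1.875 [-0.55, -0.12, 0.55]
1.75 [-0.61, -0.14, 0.48]
1.625 [-0.67, -0.15, 0.39]
1.5 [-0.71, -0.16, 0.31]
1.375 [-0.74, -0.16, 0.21]
1.25 [-0.76, -0.17, 0.12]
1.125 [-0.77, -0.17, 0.02]
1.0 [-0.77, -0.17, -0.08]
0.875 [-0.75, -0.17, -0.18]
0.75 [-0.72, -0.16, -0.27]
0.625 [-0.69, -0.15, -0.36]
0.5 [-0.64, -0.14, -0.45]
0.375 [-0.58, -0.13, -0.52]
0.25 [-0.51, -0.11, -0.59]
0.125 [-0.43, -0.09, -0.65]
0.0 [-0.35, -0.08, -0.7]
```

View pics/side14z.png

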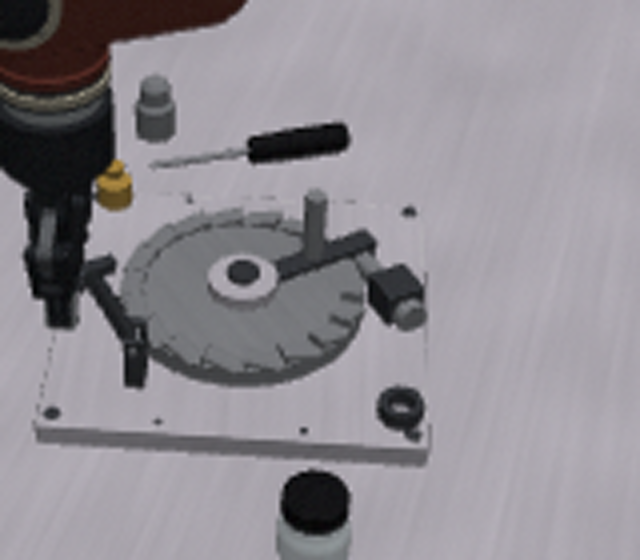

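```bash
python3 -m handwheel '[{"travel":[-0.55,-0.12,0.55],"angular":[0,0,0],"gripper":2.8},{"travel":[-0.61,-0.14,0.48],"angular":[0,0,0],"gripper":2.8},{"travel":[-0.67,-0.15,0.39],"angular":[0,0,0],"gripper":2.8},{"travel":[-0.71,-0.16,0.31],"angular":[0,0,0],"gripper":2.8},{"travel":[-0.74,-0.16,0.21],"angular":[0,0,0],"gripper":2.8},{"travel":[-0.76,-0.17,0.12],"angular":[0,0,0],"gripper":2.8},{"travel":[-0.77,-0.17,0.02],"angular":[0,0,0],"gripper":2.8},{"travel":[-0.77,-0.17,-0.08],"angular":[0,0,0],"gripper":2.8}]'; python3 -c "
from h import *;st()"; python3 -m handwheel '[{"travel":[-0.75,-0.17,-0.18],"angular":[0,0,0],"gripper":2.8},{"travel":[-0.72,-0.16,-0.27],"angular":[0,0,0],"gripper":2.8},{"travel":[-0.69,-0.15,-0.36],"angular":[0,0,0],"gripper":2.8},{"travel":[-0.64,-0.14,-0.45],"angular":[0,0,0],"gripper":2.8},{"travel":[-0.58,-0.13,-0.52],"angular":[0,0,0],"gripper":2.8},{"travel":[-0.51,-0.11,-0.59],"angular":[0,0,0],"gripper":2.8},{"travel":[0,0,0],"angular":[0,0,0],"gripper":2.8}]'; python3 -c "
from h import *;st()
import cv2
for n in ('side',):
    a=manip.grab_frame(n)
    a=a[130:270,280:440];cv2.imwrite(f'pics/{n}15z.png',cv2.resize(a,None,fx=4,fy=4,interpolation=cv2.INTER_CUBIC))"
```

```text
time: 21.48
tool_pos: [0.5882, 0.0324, 0.1721]
tool_rot: [0.553, -0.548, 0.443, -0.445]
contact_force: [3.7, 6.7, -1.3]
gripper_width: 0.378
t 21.48 tcp [588.2  32.4 172.1] grip [588.6  32.6 118.2] jawyaw -77.8 z [ 0.007  0.004 -1.   ] q [-0.07  0.08  1.81  0.    1.24  1.28] F [ 3.7  6.7 -1.3] T [ 1.15 -0.84  0.01] w 0.378
time: 22.35
tool_pos: [0.5487, 0.0236, 0.1495]
tool_rot: [0.552, -0.549, 0.443, -0.444]
contact_force: [-3.9, 7.4, 9.3]
gripper_width: 0.377
t 22.35 tcp [548.7  23.6 149.5] grip [548.9  23.7  95.6] jawyaw -77.7 z [ 0.004  0.003 -1.   ] q [-0.09  0.02  1.92  0.    1.2   1.26] F [-3.9  7.4  9.3] T [1.18 0.2  0.2 ] w 0.377
```

View pics/side15z.png

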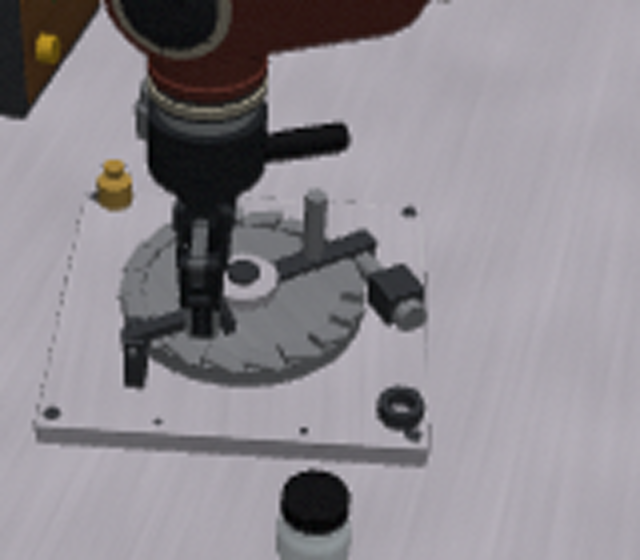

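```bash
python3 -m handwheel '[{"travel":[-0.22,-0.05,-0.32],"angular":[0,0,0],"gripper":2.8},{"travel":[-0.21,-0.04,-0.33],"angular":[0,0,0],"gripper":2.8},{"travel":[0,0,0],"angular":[0,0,0],"gripper":2.8}]'; python3 -c "
from h import *;st()
import cv2
for n in ('side',):
    a=manip.grab_frame(n)
    a=a[170:250,290:390];cv2.imwrite(f'pics/{n}16z.png',cv2.resize(a,None,fx=6,fy=6,interpolation=cv2.INTER_CUBIC))"
```

```text
time: 22.78
tool_pos: [0.5444, 0.0226, 0.1433]
tool_rot: [0.552, -0.549, 0.443, -0.444]
contact_force: [-6.4, 6.5, 11.9]
gripper_width: 0.376
t 22.77 tcp [544.4  22.6 143.3] grip [544.6  22.8  89.4] jawyaw -77.7 z [ 0.003  0.003 -1.   ] q [-0.1   0.02  1.93  0.    1.19  1.26] F [-6.4  6.5 11.9] T [1.2  0.42 0.2 ] w 0.376
```

View pics/side16z.png

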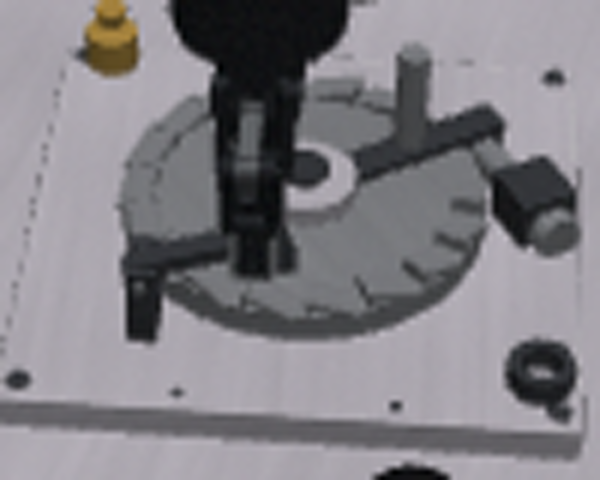

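```bash
python3 -m handwheel '[{"travel":[0,0,0],"angular":[0,0,0],"gripper":3.8},{"travel":[0,0,0],"angular":[0,0,0],"gripper":5.4},{"travel":[0,0,0],"angular":[0,0,0],"gripper":6},{"travel":[0,0,0],"angular":[0,0,0],"gripper":6},{"travel":[0,0,0],"angular":[0,0,0],"gripper":6}]'; python3 -c "
from h import *;st()"; python3 -m handwheel '[{"travel":[0,0,2],"angular":[0,0,0],"gripper":6},{"travel":[0,0,4],"angular":[0,0,0],"gripper":6},{"travel":[0,0,5],"angular":[0,0,0],"gripper":6},{"travel":[0,0,5],"angular":[0,0,0],"gripper":6},{"travel":[-1.5,5,0],"angular":[0,0,0],"gripper":6},{"travel":[-1.5,5,0],"angular":[0,0,0],"gripper":6},{"travel":[-1.5,5,0],"angular":[0,0,0],"gripper":6},{"travel":[-1.5,5,0],"angular":[0,0,0],"gripper":6},{"travel":[-1.5,5,0],"angular":[0,0,0],"gripper":6},{"travel":[0,5,0],"angular":[0,0,0],"gripper":6},{"travel":[0,0,0],"angular":[0,0,0],"gripper":6}]'; python3 -c "
from h import *;st()
import cv2
for n in ('side','top'):
    a=manip.grab_frame(n);cv2.imwrite(f'pics/{n}17.png',a)
    a=a[110:290,280:460] if n=='top' else a[140:260,270:410];f=3.3 if n=='top' else 5
    cv2.imwrite(f'pics/{n}17z.png',cv2.resize(a,None,fx=f,fy=f,interpolation=cv2.INTER_CUBIC))"
```

```text
time: 23.45
tool_pos: [0.5431, 0.0212, 0.1397]
tool_rot: [-0.55, 0.55, -0.444, 0.444]
contact_force: [-0.6, 0.3, -0.3]
gripper_width: 0.701
t 23.45 tcp [543.1  21.2 139.7] grip [543.1  21.2  85.8] jawyaw -77.8 z [-0. -0. -1.] q [-0.1   0.02  1.93 -0.    1.19  1.26] F [-0.6  0.3 -0.3] T [ 0.    0.01 -0.02] w 0.701
time: 24.82
tool_pos: [0.4675, 0.324, 0.3016]
tool_rot: [0.552, -0.551, 0.443, -0.443]
contact_force: [0.6, 0.5, -0.1]
gripper_width: 0.703
t 24.82 tcp [467.5 324.  301.6] grip [467.6 324.  247.7] jawyaw -77.5 z [ 0.001  0.001 -1.   ] q [ 0.47 -0.08  1.75  0.    1.47  1.83] F [ 0.6  0.5 -0.1] T [ 0.03  0.04 -0.01] w 0.703
```

View pics/side17z.png

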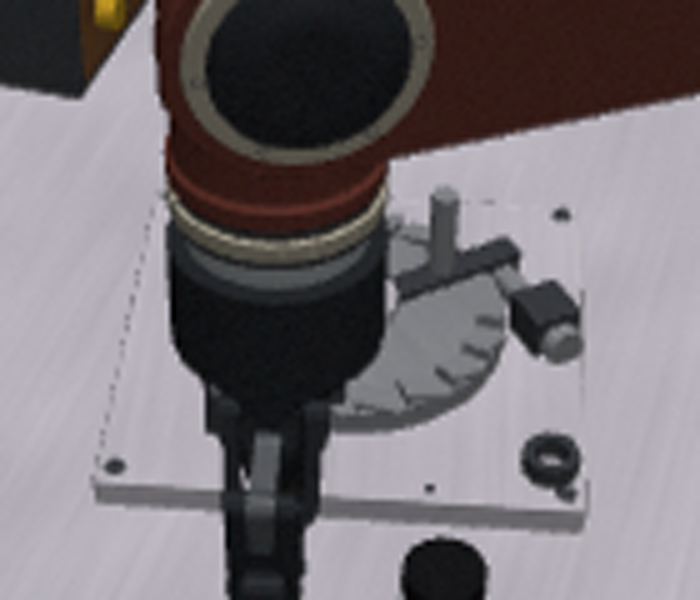

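View pics/top17z.png

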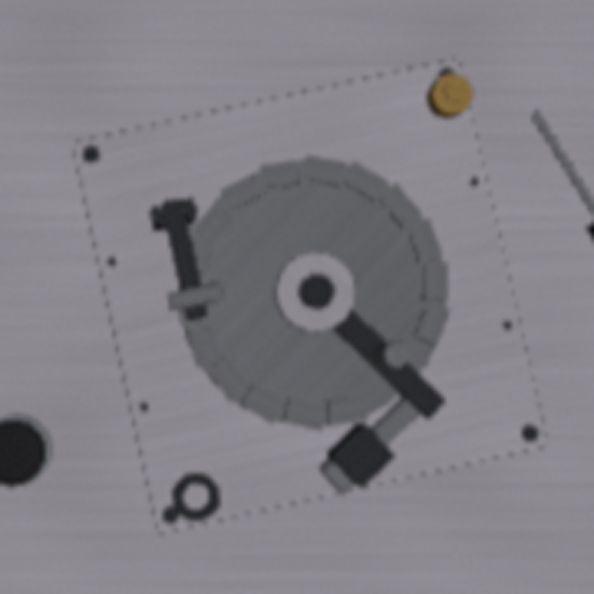

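Run:
```python
import cv2,numpy as np
from h import *
a=cv2.imread("pics/top13.png",0).astype(np.float32);b=cv2.imread("pics/top17.png",0).astype(np.float32)
for n,(y0,y1,x0,x1) in {"arm/pin":(208,238,394,418),"ref plate screws":(155,250,418,455)}.items():
    w=cv2.createHanningWindow((x1-x0,y1-y0),cv2.CV_32F)
    print(n,cv2.phaseCorrelate(a[y0:y1,x0:x1],b[y0:y1,x0:x1],w))
print(np.abs(a-b)[205:245,395:420].mean(),np.abs(a-b)[150:200,420:460].mean())
p=pl("top",*tz(398,354),.102);d=p[:2]-AX;print(p,np.degrees(np.arctan2(d[1],d[0])),np.hypot(*d))
c=b[205:255,370:430];cv2.imwrite("pics/stop17.png",cv2.resize(c,None,fx=9,fy=9,interpolation=cv2.INTER_CUBIC))
```

```text
arm/pin ((-0.07685522538392853, -0.11614824102110255), 0.9360189772314496)
ref plate screws ((0.024250985232153965, 0.03758981888699253), 0.888487146794796)
5.3232145 11.6325
[ 0.50373423 -0.10312684  0.102     ] -133.08103238738562 0.06041557886086754[ WARN:0@0.510] global loadsave.cpp:1063 imwrite_ Unsupported depth image for selected encoder is fallbacked to CV_8U.
```

View pics/stop17.png

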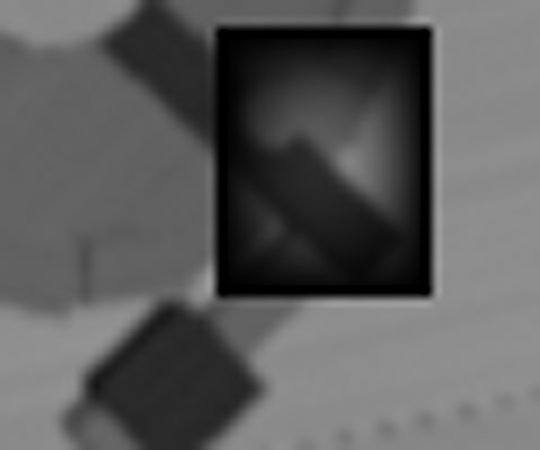

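Run:
```python
import cv2,numpy as np
b=cv2.imread("pics/side17.png",0)[150:250,330:430]
a=cv2.resize(cv2.imread("pics/side12z.png",0),(100,100),interpolation=cv2.INTER_AREA)
b=cv2.resize(cv2.resize(b,None,fx=5.5,fy=5.5,interpolation=cv2.INTER_CUBIC),(100,100),interpolation=cv2.INTER_AREA)
for n,(y0,y1,x0,x1) in {"lug end":(36,50,34,50),"stop block":(44,64,40,60),"teeth":(50,75,10,42),"collar":(74,92,42,60)}.items():
    w=cv2.createHanningWindow((x1-x0,y1-y0),cv2.CV_32F)
    print(n,cv2.phaseCorrelate(a[y0:y1,x0:x1].astype(np.float32),b[y0:y1,x0:x1].astype(np.float32),w))
```

```text
lug end ((0.026029394198163303, 0.46390824238515194), 1.0110332364837329)
stop block ((-0.043785700811101336, 0.09850578126790133), 0.9368308416008949)
teeth ((0.12498260499797986, 0.4553839050193407), 0.8020841407775879)
collar ((0.06964096398009012, 0.07333476933032834), 0.996049746962977)
```

Run:
```python
import cv2,numpy as np
f=lambda im:cv2.resize(cv2.resize(im,None,fx=5.5,fy=5.5,interpolation=cv2.INTER_CUBIC),(100,100),interpolation=cv2.INTER_AREA)
a=cv2.resize(cv2.imread("pics/side12z.png",0),(100,100),interpolation=cv2.INTER_AREA)
b=f(cv2.imread("pics/side13.png",0)[150:250,330:430]); c=f(cv2.imread("pics/side17.png",0)[150:250,330:430])
for n,(y0,y1,x0,x1) in {"lug end":(36,50,34,50),"stop block":(44,64,40,60),"teeth":(50,75,10,42),"teeth2":(50,66,25,43),"collar":(74,92,42,60),"plate edge":(86,97,0,55)}.items():
    for l,p,q in(("press-13",a,b),("13-17",b,c)):
        w=cv2.createHanningWindow((x1-x0,y1-y0),cv2.CV_32F)
        s,r=cv2.phaseCorrelate(p[y0:y1,x0:x1].astype(np.float32),q[y0:y1,x0:x1].astype(np.float32),w);print(n,l,np.round(s,2),round(r,2))
```

```text
lug end press-13 [0.03 0.52] 1.01
lug end 13-17 [0.02 0.43] 1.0
stop block press-13 [0.08 0.04] 0.96
stop block 13-17 [-0.01  0.09] 1.01
teeth press-13 [-0.01  0.55] 0.98
teeth 13-17 [0.07 0.37] 0.83
teeth2 press-13 [0.04 0.13] 0.91
teeth2 13-17 [-0.13 -0.16] 0.95
collar press-13 [0.01 0.03] 0.99
collar 13-17 [0.05 0.03] 1.01
plate edge press-13 [-0.09 -0.07] 1.01
plate edge 13-17 [0.17 0.08] 0.85
```

Run:
```python
import cv2,numpy as np
f=lambda im:cv2.resize(cv2.resize(im,None,fx=5.5,fy=5.5,interpolation=cv2.INTER_CUBIC),(100,100),interpolation=cv2.INTER_AREA)
a=cv2.resize(cv2.imread("pics/side12z.png",0),(100,100),interpolation=cv2.INTER_AREA)
b=f(cv2.imread("pics/side13.png",0)[150:250,330:430]); c=f(cv2.imread("pics/side17.png",0)[150:250,330:430])
for n,(y0,y1,x0,x1) in {"lug end":(37,50,36,50),"stop block":(44,64,40,60),"teeth2":(50,66,28,42),"collar":(74,92,42,60)}.items():
    for l,p,q in(("press-13",a,b),("13-17",b,c),("press-17",a,c)):
        W=np.eye(2,3,dtype=np.float32)
        cc,W=cv2.findTransformECC(p[y0:y1,x0:x1],q[y0-4:y1+4,x0-4:x1+4],np.float32([[1,0,4],[0,1,4]]),cv2.MOTION_TRANSLATION,(3,200,1e-6),None,3);print(n,l,np.round(W[:,2]-4,2),round(cc,3))
```

```text
lug end press-13 [-0.    0.08] 0.995
lug end 13-17 [0.01 0.07] 0.996
lug end press-17 [0.02 0.09] 0.995
stop block press-13 [0.04 0.03] 0.998
stop block 13-17 [0.06 0.02] 0.998
stop block press-17 [0.06 0.02] 0.998
teeth2 press-13 [-0.2   0.03] 0.978
teeth2 13-17 [-0.22  0.05] 0.978
teeth2 press-17 [-0.2   0.02] 0.978
collar press-13 [-0.01 -0.06] 0.998
collar 13-17 [-0.02 -0.03] 0.998
collar press-17 [-0.01 -0.06] 0.998
```

```bash
python3 -c "
from plant import manip;print(manip.state()['time'],manip.job_done())"
```

```text
the job is handed in; nothing more can be done
24.925 None
```

I did the job in the order asked and handed it in at 24.9 s.

**What I did**
- I lifted the pawl over by its cross-bar and let it rest back at about 2.0 rad. It was clear of the wheel in both camera views.
- I turned the wheel clockwise by its crank pin, with the pin held loosely between the fingers, until the lug was solid on the stop screw. Home was felt at a wheel angle of about +0.065 rad.
- I held it there for about 1 s with about 11 N at the pin, going no higher than 11.3 N. The friction felt at the pin was about 2.7 N, so this is about 5 N at the stop.
- I took the fingers off and laid the pawl back down. It dropped the last 0.1 rad or so from the open fingers.

**Last checks**
- **Pawl:** The last top picture shows it lying in the teeth where it began.
- **Wheel:** The lug is still against the screw. One image comparison (ECC) put the lug within 0.1 pixel (about 0.25 mm) of where it was during the press. An earlier one (phase correlation) gave shifts of about 0.5 pixel that contradicted each other, so I discarded it. Even the ECC values did not add up exactly between frames.
- **Other objects:** The weight, collar and jar look unmoved, and so does the part of the driver in view. The arm never came near the spanner or the objective, but I did not check those two separately.
- **Forces:** While laying the pawl down, up to 12 N showed at the wrist. I put this down to the bar rubbing between the pads. The wrist was clear and reading about zero when I handed in.

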